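Wedge the rocking block heater steady

TASK

The white block heater rocks because its foot under the blue dot is too short. Without gripping or lifting anything, gently push the orange wedge, thin edge first, under that foot until it is just snug, then press a fingertip down firmly on the blue dot for a second to prove that the heater no longer rocks (push the wedge further and press again if it does). Leave the heater level where it stands with the wedge under the foot, do not disturb the other things, and finish clear of everything.

Things in the scene. Friction and masses are not known exactly. Their poses are not given: they have to be found in the camera images.
- heater: white block heater, 170 x 170 mm, about 2 kg, loose on four black ball feet (24 mm across) 70 mm either side of its middle in x and y. Case 28 to 70 mm above the counter; a metal block with dark holes stands 8 mm higher, rear right. Origin: on the counter under its middle; z up, x from its front panel (dark display) to its back, y to its left. Level at the start
- loose_foot (a point): point on the counter straight below the short foot (front left: heater x -70, y +70 mm), height 0 when level; fixed to the heater. At the start this foot hangs 5 to 10 mm above the counter (how much is not told), the heater standing on the other three
- loose_corner (a point): middle of the flat blue dot (20 mm across) on the heater's top over the short foot, 70 mm above the counter when level: the place to press. While the foot hangs free, about 3 N here tips the heater down onto it
- wedge: orange plastic levelling wedge, 103 mm long, 48 mm wide, 0.12 kg, loose. Origin: underside, middle of the 95 mm ramp; x points to its thin edge. The ramp rises evenly from 3 mm high at the thin edge (x +47.5 mm) to 16 mm at x -47.5 mm. It starts flat in front of the short foot, thin edge 15 to 40 mm short of the foot's middle, pointing roughly at it
- wedge_tip (a point): middle of the wedge's thin edge, at the underside
- wedge_tab (a point): middle of the rear face of the wedge's upright push tab (48 mm wide, 8 mm thick, 30 mm high, behind the thick end; this face looks away from the heater), 15 mm above the counter: the place to push. The wedge slides under about 1.5 N; once the foot sits on the ramp the push grows steeply past 5 N
- vial_green: bystander: glass vial with green cap, 22 mm across, 41 mm high; origin under its middle
- vial_orange: bystander: glass vial with orange cap, 22 mm across, 41 mm high; origin under its middle
- vial_white: bystander: glass vial with white cap, 22 mm across, 41 mm high; origin under its middle
- diluent_bottle: bystander: white plastic bottle, 37 x 40 x 94 mm; origin under its middle
- beaker: bystander: clear beaker, 52 mm across, 66 mm high; origin under its middle

How it is judged:
On the way, in this order (a step that is already met when the one before it is completed fails the run):
1. the wedge's thin edge has been pushed under the short foot (x of wedge_tip in the frame of heater above -0.066 m and y of wedge_tip in the frame of heater between 0.048 and 0.092 m), for 0.2 s.
2. a finger presses the heater down over the short foot with more than 4 N and it does not rock: the wedge carries the foot and the heater stays level within 0.012 rad (contact force between the fingers and heater above 4 N and contact force between wedge and heater above 1 N and horizontal distance between the grasp point and loose_corner below 0.03 m and angle between heater's own z axis and vertical below 0.012 rad), for 0.4 s.
At the end, for the whole second after the job is handed in: The wedge lies flat and still with its thin edge at least 4 mm past the middle of the short foot and within 22 mm of it sideways; the heater is at rest, level within 0.012 rad and within 15 mm of where it stood (all of step 1 and angle between heater's own z axis and vertical below 0.012 rad and distance of heater from where it was at the start of the episode below 0.015 m and angle between wedge's own z axis and vertical below 0.04 rad and linear speed of each of heater, wedge below 0.01 m/s); the robot touches nothing.
It fails at once if the wedge is lifted off the counter or tipped up (height (world z) of wedge above 0.012 m or angle between wedge's own z axis and vertical above 0.3 rad).
It fails at once if the wedge is gripped or rammed: the fingers bear on it with more than 35 N (contact force between the fingers and wedge above 35 N).
It fails at once if the heater is lifted or tipped up (height (world z) of heater above 0.012 m or angle between heater's own z axis and vertical above 0.17 rad).
It fails at once if the heater is shoved more than 30 mm (distance of heater from where it was at the start of the episode above 0.03 m).
It fails at once if a vial, the bottle or the beaker is disturbed (moved more than 20 mm) (distance of any of vial_green, vial_orange, vial_white, diluent_bottle, beaker from where it was at the start of the episode above 0.02 m).
It also fails if it takes over 48 s, if anything falls off the work surface, if the arm or the gripper's body presses on something with over 40 N, if the wrist force passes 120 N, or if a joint passes its speed limit or range.

ROBOT

A 6-joint arm with a two-finger parallel gripper is mounted at the origin on a cart in front of the work surface, level with it; the furniture and walls round the work are solid. World frame = base frame: x ahead of the robot, y to its left, z up, the work surface at z = 0. Lengths are in m, angles in rad, forces in N, time in s.
With the tool pointing down it reaches from about 0.3 to 0.875 m from the base axis. Payload 6.4 kg.
Tool frame: the origin (TCP) lies midway between the tips of the shut fingers; the grasp point (between the pads) lies 19 mm behind it; z points along the fingers, y is the line along which they close (so a half turn about z gives the same grasp; the last joint's range is limited). The gripper opens to 85 mm and grips with 20 to 120 N. Pads are 22 mm wide; open, the fingers measure 114 mm over their backs; the gripper's body (76 mm by 85 mm) begins 54 mm behind the grasp point. The pads swing forward as they close: fully open they stand 13 mm farther back than shut.
Start: joints at [-1.506, 0.181, 1.607, -0, 1.354, -0.206], TCP at [0.154, -0.554, 0.231] pointing down, gripper open.
Joint ranges: [-2.99, 2.99], [-0.89, 2.07], [0.3, 2.58], [-1.14, 4.28], [0, 2.63], [-3.12, 3.12]. Speed limits (rad/s): [2.57, 2.57, 3.01, 3.14, 3.14, 3.14].

INTERFACE

Orientations are given as a unit quaternion [w, x, y, z].
In Python, from bench import ctrl gives the robot as it stands. The module is installed in compiled form; this text tells all that it offers.
- The arm moves only by the tool move_arm, never from a script. Its argument "plan" is one flat list of numbers, 6 for each row, row after row: the shift along the world's x, y, z in units of 50 mm (1.0 is 50 mm), then the turn, a rotation vector about the world's x, y, z in rad. A call has 1 to 10 rows; each row is the pose to reach, as a shift and turn from the pose commanded when the call began; what a row does not reach only later rows make up. A row lasts 1/8 s, in which the tool goes at most 62.5 mm and 10.7 degrees, less where a joint would pass 70% of its speed; a pose out of reach is approached as far as the arm can. A call with a gripper value outside its range is refused whole. "grip" is the finger opening in mm, from 0 to 85.4, set as the call begins (left out, the last holds). The fingers move at their own pace and stop on an object; the grip force is fixed at half the most. Time passes only in rows, so rows that repeat a pose let the fingers close. It gives the time, the measured TCP pose, the force, the opening and the grip force at its end, in the units of the state.
- ctrl.get_obs(): the state, without advancing time (a new reading comes with each control period).
- ctrl.camera(name): name is "scene" or "side" or "wrist"; returns a dict with "pixels" (480x640x3 uint8, red, green, blue), "fx", "fy", "cx", "cy" (pixels), "origin" and "attitude" of the camera in the world. Camera axes: x right, y down, z forward; pixel columns grow to the right and rows downward; lengths in m; the calibration is good to about 2 mm. A picture is of the moment at which its call begins. There is no depth.
- ctrl.hand_in(): hands the job in; it is judged then, once.
The state is a dict: "time_s": time; "q": joint angles; "dq": joint speeds; "joint_efforts": joint torques, N m; "eef_pos": TCP position; "eef_rot": TCP orientation; "wrist_force": force on the tool from outside, world axes, zero at the start; "torque": the same for the moment, N m; "opening": opening from 0.0 (shut) to 1.0 (fully open); "grasp_force": force on a finger pad.
Only numpy, scipy, OpenCV 4.12 (cv2) and the standard library are available. Lean on these libraries where they do the work, as an engineer would, in place of code of your own. Each camera call takes 0.05 s, during which the arm holds its last target. There are 200 camera calls.

## Working session

There is one attempt and no reset: what is moved stays moved. The work goes in short steps, Python scripts to look and compute and a tool call to move; the robot and the scene stay as the last step left them, time stands still between calls to the robot, and variables do not carry over. Pictures are saved under pics/ and viewed, at most 10 in all, crops included, and the job is handed in when it is done.

Besides the shell and the picture viewer there is one more tool, called after "Call:" by a JSON object that holds its "name" and its "arguments", one argument or row to a line. move_arm: Moves the arm, as the interface text tells. Its arguments: {"type":"object","properties":{"plan":{"type":"array"},"grip":{"type":"number"}},"required":["plan"]}

```bash
mkdir -p pics
cat > h.py <<'E'
import numpy as np, cv2
from bench import ctrl
from scipy.spatial.transform import Rotation as R
def att(c):
    a=np.array(c["attitude"],float)
    return a if a.shape==(3,3) else R.from_quat(np.r_[a[1:],a[0]]).as_matrix()
def ray(c,px,z):
    px=np.atleast_2d(px).astype(float)
    d=np.c_[(px[:,0]-c["cx"])/c["fx"],(px[:,1]-c["cy"])/c["fy"],np.ones(len(px))]@att(c).T
    o=np.array(c["origin"]); return o+d*((z-o[2])/d[:,2])[:,None]
def proj(c,P):
    p=(np.atleast_2d(P)-np.array(c["origin"]))@att(c)
    return np.c_[c["fx"]*p[:,0]/p[:,2]+c["cx"],c["fy"]*p[:,1]/p[:,2]+c["cy"]]
def shot(n,f=None):
    c=ctrl.camera(n)
    if f: cv2.imwrite(f"pics/{f}.png",cv2.cvtColor(c["pixels"],cv2.COLOR_RGB2BGR))
    return c
def blobs(c,lo,hi,amin=40):
    m=cv2.inRange(cv2.cvtColor(c["pixels"],cv2.COLOR_RGB2HSV),lo,hi)
    cs,_=cv2.findContours(m,cv2.RETR_EXTERNAL,cv2.CHAIN_APPROX_NONE)
    return sorted([k for k in cs if cv2.contourArea(k)>amin],key=cv2.contourArea,reverse=True)
E
python3 - <<'E'
from h import *
for n in("scene","side"):
    c=shot(n,n+"0"); print(n,c["attitude"],np.round(c["origin"],3),c["fx"])
    for nm,lo,hi in(("or",(5,150,80),(20,255,255)),("bl",(95,120,60),(125,255,255))):
        for k in blobs(c,lo,hi):
            ce=k[:,0].mean(0); print(nm,cv2.contourArea(k),ce.round(1),cv2.boundingRect(k),ray(c,ce,.07 if nm=="bl" else .01).round(3), cv2.approxPolyDP(k,3,True)[:,0].tolist())
E
```

```text
scene [ 0.26516326 -0.41853235  0.72885717 -0.47253184] [-0.398  0.48   0.572] 550.7966563636114
or 372.0 [356.8 251.5] (347, 242, 22, 20) [[ 0.531 -0.162  0.01 ]] [[347, 242], [348, 261], [367, 260], [365, 242]]
or 57.0 [290.5 276.1] (286, 272, 10, 9) [[0.503 0.023 0.01 ]] [[287, 273], [287, 279], [293, 280], [295, 274]]
side [ 0.08614654 -0.17219749  0.8670183  -0.45957162] [0.161 0.92  0.818] 525.2619739896415
or 411.5 [346.6 251.2] (331, 240, 32, 24) [[ 0.527 -0.164  0.01 ]] [[331, 243], [331, 249], [347, 263], [361, 258], [361, 249], [340, 240]]
or 49.0 [344.1 297. ] (341, 293, 8, 9) [[0.468 0.014 0.01 ]] [[342, 293], [341, 300], [346, 301], [348, 295]]
bl 282.0 [320.1 170.1] (306, 159, 28, 20) [[ 0.73  -0.469  0.07 ]] [[333, 159], [328, 167], [306, 165], [306, 176], [328, 178]]
```

```bash
python3 -c "
from h import *
print(ctrl.get_obs())"
```

```text
{'time_s': 0.1, 'q': array([-1.50632103e+00,  1.81475532e-01,  1.60787714e+00,  6.54415945e-06,
        1.35380722e+00, -2.06277835e-01]), 'dq': array([-1.45554965e-03, -2.79102212e-03, -2.00049034e-03, -7.04124341e-06,
       -1.54333883e-03, -2.94688634e-04]), 'joint_efforts': array([-4.06076142e-04, -4.45880771e+01, -3.52240884e+01, -2.41388198e-04,
        4.20659606e-03, -4.13857919e-06]), 'eef_pos': array([ 0.15378723, -0.55355123,  0.23048422]), 'eef_rot': array([-7.81423735e-04,  9.90850370e-01,  1.34962697e-01,  5.86998048e-05]), 'wrist_force': array([ 0.15865837, -0.20697039,  0.45746078]), 'torque': array([-0.03606207, -0.00430773, -0.05796546]), 'grasp_force': 0.0, 'opening': 0.9983835260429187}
```

View pics/scene0.png

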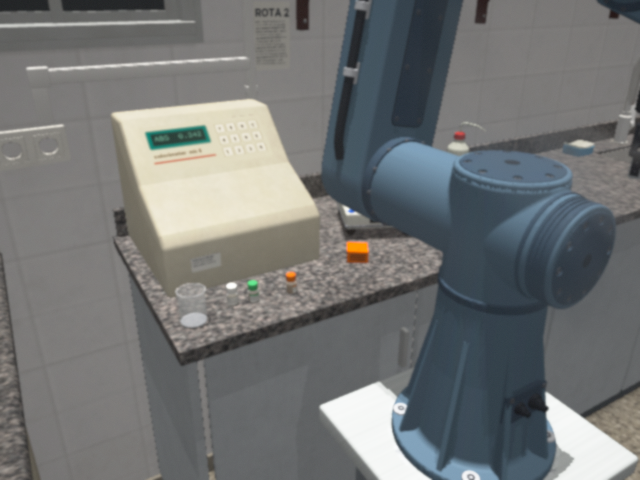

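View pics/side0.png

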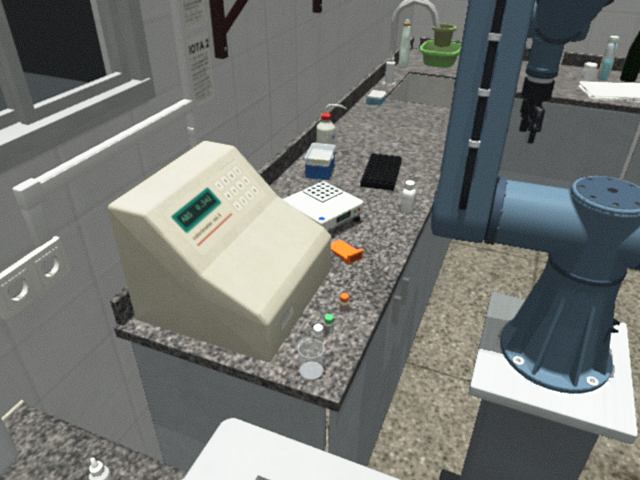

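The scene view shows the wedge tab at (357,251), with the heater mostly hidden behind the arm. The side view shows the heater at (325,205), its blue dot near (322,218), the wedge at (346,251) with its tip up-left, the bottle at (408,197), and the vials and beaker at (318–345, 297–370).

Run:
```python
from h import *
c=shot("side")
im=cv2.cvtColor(c["pixels"],cv2.COLOR_RGB2BGR)[165:285,270:430]
cv2.imwrite("pics/crop1.png",cv2.resize(im,None,fx=5,fy=5,interpolation=cv2.INTER_CUBIC))
for k in blobs(c,(95,100,60),(130,255,255),8):
    ce=k[:,0].mean(0); print("bl",cv2.contourArea(k),ce.round(1),ray(c,ce,.07).round(4))
P={"orcap":((344.5,297),.041),"greencap":((328.5,318),.041),"whitecap":((318,328),.041),"beaker":((311,370),.0),"bottle base":((406,210),0),"instr corner":((262,357),0),"instr right":((328,245),.1),"instr rightbase":((322,280),0.0)}
for k,(p,z) in P.items(): print(k,ray(c,p,z).round(3))
```

```text
bl 292.5 [320.  170.2] [[ 0.7298 -0.4682  0.07  ]]
bl 42.5 [375.2 100.4] [[ 0.765  -1.1606  0.07  ]]
orcap [[0.456 0.049 0.041]]
greencap [[0.463 0.128 0.041]]
whitecap [[0.472 0.165 0.041]]
beaker [[0.455 0.244 0.   ]]
bottle base [[ 0.44  -0.453  0.   ]]
instr corner [[ 0.563  0.251 -0.   ]]
instr right [[ 0.537 -0.05   0.1  ]]
instr rightbase [[ 0.546 -0.037  0.   ]]
```

View pics/crop1.png

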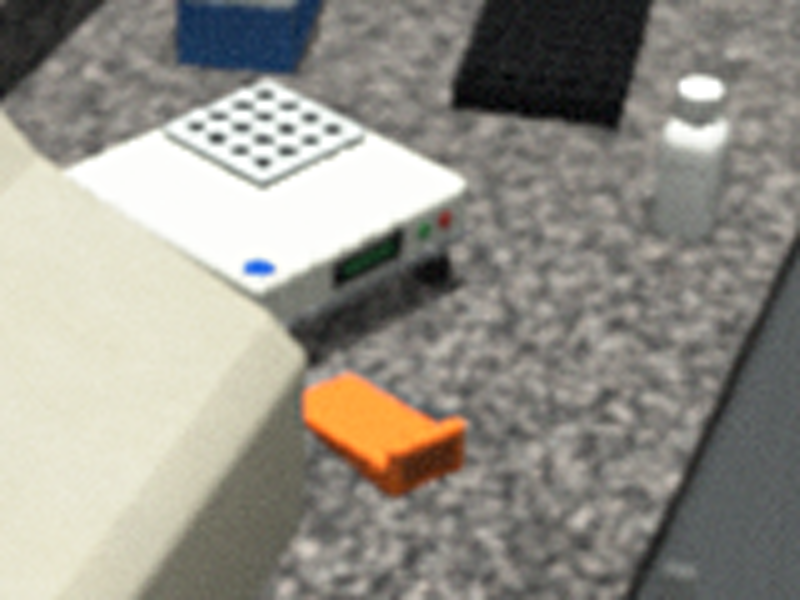

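The crop shows the blue dot at (321.6,218.6), the heater's front edge from (323,223.6) to (363,201.6), and the tab's rear face between (349,264) and (362.6,258). The colorimeter hides the foot.

Run:
```python
from h import *
c=shot("side")
f=lambda x,y:(270+x/5,165+y/5)
r=lambda x,y,z:ray(c,f(x,y),z)[0]
dot=r(258,268,.07);fr=r(466,183,.07);fl=r(265,294,.07)
print("dot",dot.round(4),"fr",fr.round(4),"fl",fl.round(4),np.linalg.norm(fr-fl))
A=r(397,495,0);B=r(463,467,0);At=r(388,462,.03);Bt=r(466,421,.03)
for p in(A,B,At,Bt): print(p.round(4))
print(np.linalg.norm(A-B),np.linalg.norm(At-Bt))
y=(fl-fr)[:2]; print("heater yaw y-axis",np.degrees(np.arctan2(y[1],y[0])))
for a,b in((A,B),(At,Bt)):
    d=(b-a)[:2]; n=np.array([-d[1],d[0]])/np.linalg.norm(d); m=(a+b)[:2]/2
    print("tab mid",m.round(4),"dir",n.round(3),np.degrees(np.arctan2(n[1],n[0])),"tip",(m+n*.103).round(4))
print("tip corner right at z3mm",r(347,374,.003), r(303,395,.003))
```

```text
dot [ 0.6148 -0.2011  0.07  ] fr [ 0.5405 -0.3328  0.07  ] fl [ 0.6014 -0.1783  0.07  ] 0.16614641136709596
[ 0.5053 -0.1264 -0.    ]
[ 0.4814 -0.1634  0.    ]
[ 0.5064 -0.1128  0.03  ]
[ 0.4813 -0.1631  0.03  ]
0.043959553626011554 0.0561546894156063
heater yaw y-axis 68.50129154491482
tab mid [ 0.4934 -0.1449] dir [ 0.841 -0.542] -32.791692519483114 tip [ 0.5799 -0.2007]
tab mid [ 0.4939 -0.138 ] dir [ 0.894 -0.447] -26.58123467888927 tip [ 0.586 -0.184]
tip corner right at z3mm [ 0.56761788 -0.21758643  0.003     ] [ 0.58256486 -0.18893255  0.003     ]
```

Call:
{"name": "move_arm", "arguments": {
  "plan": [0.6, 0.95, -0.05, 0, 0, -0.08, 1.2, 1.9, -0.1, 0, 0, -0.16, 1.8, 2.8, -0.2, 0, 0, -0.24, 2.4, 3.75, -0.25, 0, 0, -0.32, 3.0, 4.7, -0.3, 0, 0, -0.4, 3.6, 5.6, -0.4, 0, 0, -0.48, 4.2, 6.6, -0.5, 0, 0, -0.56, 4.8, 7.5, -0.6, 0, 0, -0.64, 5.3, 8.4, -0.6, 0, 0, -0.7, 5.3, 8.4, -0.6, 0, 0, -0.7],
  "grip": 0
}}

```text
time_s: 1.45
eef_pos: [0.4197, -0.1311, 0.2011]
eef_rot: [-0.0, 0.978, -0.21, -0.0]
wrist_force: [-0.3, -0.8, -0.0]
opening: -0.003
grasp_force: 0.0
```

Run:
```python
from h import *
c=shot("wrist","w1"); o=ctrl.get_obs(); print(o["eef_pos"],o["eef_rot"],c["origin"],o["opening"])
for nm,lo,hi,z in(("or",(5,150,60),(20,255,255),.01),("bl",(95,120,60),(130,255,255),.07)):
    for k in blobs(c,lo,hi):
        ce=k[:,0].mean(0); print(nm,cv2.contourArea(k),ce.round(1),ray(c,ce,z).round(4),cv2.approxPolyDP(k,4,True)[:,0].tolist())
```

```text
[ 0.4191042  -0.13273638  0.20116362] [ 6.01305927e-05  9.77530134e-01 -2.10795641e-01 -1.77599578e-04] [ 0.48093216 -0.15858607  0.34309201] -0.0035901915814458996
or 7440.0 [295.7  61.9] [[ 0.5382 -0.1691  0.01  ]] [[274, 0], [256, 118], [314, 129], [334, 0]]
or 490.5 [109.3 256.4] [[0.4585 0.0597 0.01  ]] [[118, 246], [101, 248], [97, 263], [104, 268], [118, 264], [123, 258]]
```

View pics/w1.png

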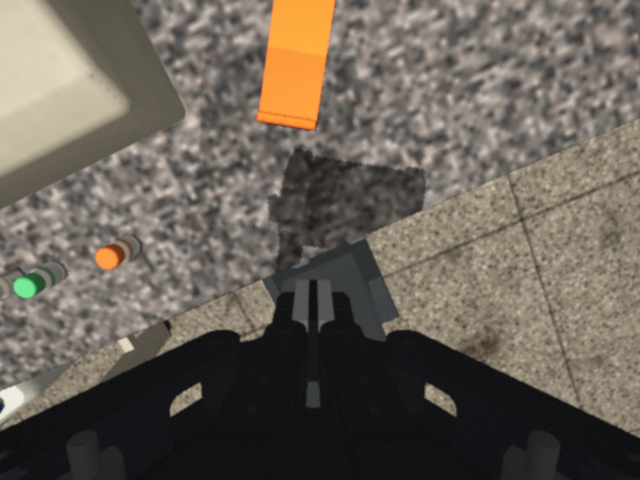

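The wrist view shows the tab's rear corners at (256,118) and (314,129), with the wedge running up and slightly right out of frame. The colorimeter is at upper left and the vials at left.

Run:
```python
from h import *
c=shot("wrist")
for z in(0,.03):
    a,b=ray(c,[(257,120),(315,130)],z)[:,:2]; d=b-a; n=np.array([-d[1],d[0]])/np.linalg.norm(d); m=(a+b)/2
    print(z,a.round(4),b.round(4),np.linalg.norm(d),m.round(4),np.degrees(np.arctan2(n[1],n[0])),"tip",m+n*.103)
k=blobs(c,(5,150,60),(20,255,255))[0][:,0]
for side in(0,1):
    pts=[]
    for v in range(3,95,4):
        u=k[k[:,1]==v][:,0]; pts.append((u.min() if side==0 else u.max(),v))
    P=ray(c,pts,.012)[:,:2]  # ramp height rises, ok
    l=cv2.fitLine(P.astype(np.float32),cv2.DIST_L2,0,.01,.01).ravel(); print("side dir",np.degrees(np.arctan2(l[1],l[0])),P[0],P[-1])
o=ctrl.get_obs(); print(o["eef_pos"])
```

```text
0 [ 0.5109 -0.1209] [ 0.4824 -0.1635] 0.051322239064228614 [ 0.4967 -0.1422] -33.782362481484654 tip [ 0.58227065 -0.19946452]
0.03 [ 0.5083 -0.1243] [ 0.4822 -0.1632] 0.04683527229648987 [ 0.4952 -0.1438] -33.782362481484746 tip [ 0.58084821 -0.20103755]
side dir -34.799995 [ 0.58353483 -0.17134299] [ 0.52967712 -0.13400583]
side dir -33.199192 [ 0.5642083  -0.21404161] [ 0.50957144 -0.17841097]
[ 0.41876948 -0.13383235  0.20119741]
```

Call:
{"name": "move_arm", "arguments": {
  "plan": [0.9, -0.5, 0.5, 0, 0, 0, 1.8, -1.0, 1.0, 0, 0, 0, 1.8, -1.0, 1.0, 0, 0, 0, 1.8, -1.0, 1.0, 0, 0, 0]
}}

```text
time_s: 2.05
eef_pos: [0.5075, -0.185, 0.2504]
eef_rot: [-0.0, 0.977, -0.214, -0.001]
wrist_force: [-0.5, -0.5, -0.6]
opening: -0.001
grasp_force: 0.0
```

Run:
```python
from h import *
c=shot("wrist","w2"); o=ctrl.get_obs(); print(o["eef_pos"],c["origin"])
for nm,lo,hi,z in(("or",(5,150,60),(20,255,255),.003),("bl",(100,120,60),(130,255,255),.07)):
    for k in blobs(c,lo,hi):
        ce=k[:,0].mean(0); ap=cv2.approxPolyDP(k,4,True)[:,0]; print(nm,cv2.contourArea(k),ce.round(1),ray(c,ce,z).round(4),ap.tolist(),ray(c,ap,z).round(4).tolist())
```

```text
[ 0.50719801 -0.1844125   0.25020424] [ 0.56882299 -0.2129535   0.39221662]
or 4995.0 [285.3 179.2] [[ 0.5389 -0.1682  0.003 ]] [[269, 124], [255, 228], [300, 235], [316, 131]] [[0.5948, -0.1773, 0.003], [0.5058, -0.1162, 0.003], [0.4787, -0.1565, 0.003], [0.5692, -0.2169, 0.003]]
or 320.0 [135.8 334.1] [[0.4507 0.0665 0.003 ]] [[143, 325], [127, 330], [126, 340], [140, 343], [147, 332]] [[0.4572, 0.0528, 0.003], [0.4595, 0.0729, 0.003], [0.4489, 0.0809, 0.003], [0.4387, 0.0682, 0.003], [0.4476, 0.0533, 0.003]]
bl 435.0 [274.4  81.4] [[ 0.6177 -0.2019  0.07  ]] [[272, 69], [263, 84], [277, 94], [286, 81], [281, 71]] [[0.6267, -0.2042, 0.07], [0.6198, -0.1927, 0.07], [0.6084, -0.1996, 0.07], [0.6141, -0.2104, 0.07], [0.6224, -0.21, 0.07]]
```

View pics/w2.png

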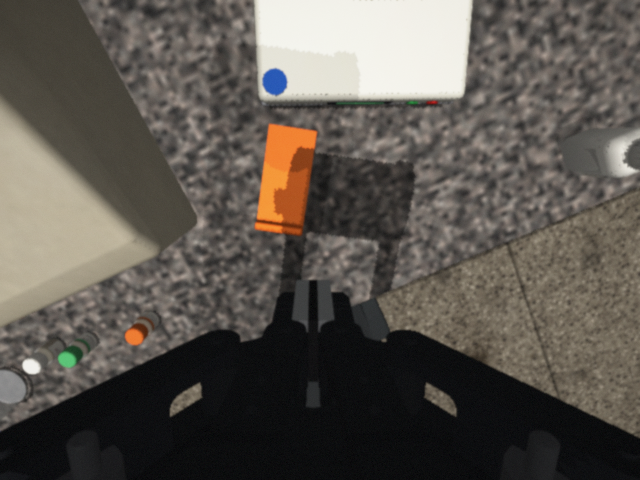

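The wrist view shows the dot at (274,81), giving a foot position of about (0.617,−0.2015). The heater's front edge runs from (262,102) to (466,97), so heater yaw is about −22.5°. The wedge tip corners are (269,124) and (316,131), with wedge yaw about −33°. I'll push with the tool face at −22.5°, which should bring the tab into line.

Call:
{"name": "move_arm", "arguments": {
  "plan": [-0.5, 0.45, -0.8, 0, 0, 0.03, -1.0, 0.94, -1.6, 0, 0, 0.03, -1.0, 0.94, -2.6, 0, 0, 0.03, -1.0, 0.94, -3.6, 0, 0, 0.03, -1.0, 0.94, -4.3, 0, 0, 0.03, -1.0, 0.94, -4.7, 0, 0, 0.03, -1.0, 0.94, -4.82, 0, 0, 0.03, -1.0, 0.94, -4.82, 0, 0, 0.03]
}}

```text
time_s: 3.1
eef_pos: [0.4582, -0.1369, 0.0105]
eef_rot: [-0.0, 0.98, -0.198, -0.0]
wrist_force: [0.2, 0.1, 0.4]
opening: -0.002
grasp_force: 0.0
```

Call:
{"name": "move_arm", "arguments": {
  "plan": [0.09, -0.04, 0, 0, 0, 0, 0.18, -0.08, 0, 0, 0, 0, 0.28, -0.11, 0, 0, 0, 0, 0.37, -0.15, 0, 0, 0, 0, 0.46, -0.19, 0, 0, 0, 0, 0.55, -0.23, 0, 0, 0, 0, 0.65, -0.27, 0, 0, 0, 0, 0.74, -0.31, 0, 0, 0, 0, 0.8, -0.33, 0, 0, 0, 0, 0.8, -0.33, 0, 0, 0, 0]
}}

```text
time_s: 4.35
eef_pos: [0.4992, -0.1537, 0.0103]
eef_rot: [0.0, 0.98, -0.198, 0.0]
wrist_force: [-0.2, -0.7, -0.7]
opening: -0.001
grasp_force: 0.0
```

Run:
```python
from h import *
o=ctrl.get_obs(); print(o["eef_pos"],o["wrist_force"])
for n in("wrist","side"):
    c=shot(n,"p1"+n)
    for nm,lo,hi,z in(("or",(5,150,50),(20,255,255),.03),("bl",(100,120,60),(130,255,255),.07)):
        for k in blobs(c,lo,hi,25):
            ap=cv2.approxPolyDP(k,3,True)[:,0]; print(n,nm,cv2.contourArea(k),ap.tolist(),ray(c,ap,z)[:,:2].round(3).tolist())
a=cv2.imread("pics/p1wrist.png")[:,:]; b=cv2.imread("pics/p1side.png")[180:280,270:400]
cv2.imwrite("pics/p1.png",np.hstack([cv2.resize(a,(400,300)),cv2.resize(b,(390,300),interpolation=cv2.INTER_CUBIC)]))
```

```text
[ 0.49918328 -0.15369228  0.01033962] [-0.15144084 -0.7166868  -0.67490818]
wrist or 38105.0 [[214, 0], [225, 262], [216, 276], [217, 290], [348, 292], [350, 0]] [[0.606, -0.168], [0.534, -0.135], [0.53, -0.13], [0.525, -0.128], [0.507, -0.17], [0.591, -0.204]]
side or 283.0 [[331, 240], [332, 255], [343, 261], [351, 257], [351, 247]] [[0.575, -0.17], [0.547, -0.107], [0.512, -0.094], [0.499, -0.118], [0.514, -0.16]]
side or 47.0 [[342, 293], [341, 300], [347, 300], [348, 295]] [[0.47, 0.025], [0.464, 0.05], [0.451, 0.044], [0.455, 0.027]]
side bl 276.0 [[334, 159], [327, 168], [306, 165], [306, 176], [328, 178]] [[0.719, -0.562], [0.715, -0.491], [0.785, -0.485], [0.754, -0.414], [0.687, -0.429]]
```

View pics/p1.png

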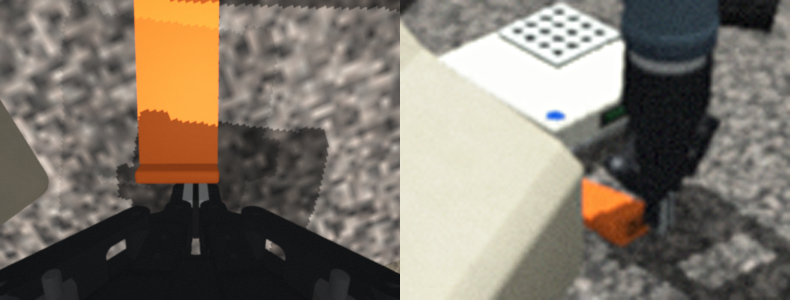

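The wedge is now aligned with the tool, but its tab (centre about (282,291) in the full wrist frame) sits 11 mm left of the finger axis. That puts the tip about 10 mm left of the foot line, so I'll back off, shift left and push again with a slight clockwise turn.

Call:
{"name": "move_arm", "arguments": {
  "plan": [-0.18, 0.08, 0, 0, 0, 0, -0.2, 0.1, 0, 0, 0, -0.05, -0.07, 0.35, 0, 0, 0, -0.1, -0.07, 0.35, 0, 0, 0, -0.1, 0.02, 0.31, 0, 0, 0, -0.1, 0.11, 0.27, 0, 0, 0, -0.1, 0.2, 0.24, 0, 0, 0, -0.1, 0.3, 0.2, 0, 0, 0, -0.1, 0.38, 0.17, 0, 0, 0, -0.1, 0.38, 0.17, 0, 0, 0, -0.1]
}}

```text
time_s: 5.7
eef_pos: [0.5183, -0.1454, 0.0103]
eef_rot: [0.0, 0.969, -0.247, 0.0]
wrist_force: [-0.7, 0.9, -0.0]
opening: -0.001
grasp_force: 0.0
```

```bash
cat > m.py <<'E'
from h import *
o=ctrl.get_obs(); print(o["eef_pos"],o["eef_rot"],o["wrist_force"])
c=shot("wrist")
k=blobs(c,(5,150,40),(20,255,255),2000)[0]; ap=cv2.approxPolyDP(k,5,True)[:,0]; print(ap.tolist())
q=k[:,0]; vb=q[:,1].max(); row=q[(q[:,1]>vb-12)]; L,Rr=row[row[:,0].argmin()],row[row[:,0].argmax()]
a,b=ray(c,[L,Rr],.03)[:,:2]
sd=[]
for f in(np.min,np.max):
    P=ray(c,[(f(q[q[:,1]==v][:,0]),v) for v in range(4,int(vb)-60,6)],.012)[:,:2]
    l=P[0]-P[-1]; sd.append(np.degrees(np.arctan2(l[1],l[0])))
yaw=np.radians(np.mean(sd)); n=np.array([np.cos(yaw),np.sin(yaw)]); m=(a+b)/2; tip=m+.103*n
h=np.radians(-22.5); H=np.array([[np.cos(h),np.sin(h)],[-np.sin(h),np.cos(h)]])
print("tab",m,"w",np.linalg.norm(a-b),"sides",sd,"tip",tip,"tip rel foot (heater axes)",H@(tip-[.617,-.2015]),"tab rel tcp",H@(m-o["eef_pos"][:2]))
E
python3 m.py
```

```text
[ 0.51831792 -0.14535733  0.01031591] [ 7.53180305e-05  9.69006965e-01 -2.47033199e-01  3.08452509e-04] [-0.68500388  0.8822079  -0.02081312]
[[253, 0], [253, 289], [385, 292], [380, 262], [389, 15], [276, 23], [265, 0]]
tab [ 0.53167136 -0.15526739] w 0.04685103107065572 sides [np.float64(-30.40622990931357), np.float64(-0.2267824075271941)] tip [ 0.63101294 -0.18247493] tip rel foot (heater axes) [0.00566569 0.02293939] tab rel tcp [ 0.01612939 -0.00404556]
```

Call:
{"name": "move_arm", "arguments": {
  "plan": [0.05, -0.02, 0, 0, 0, 0, 0.1, -0.04, 0, 0, 0, 0, 0.15, -0.06, 0, 0, 0, 0, 0.2, -0.08, 0, 0, 0, 0, 0.24, -0.1, 0, 0, 0, 0, 0.24, -0.1, 0, 0, 0, 0]
}}

```text
time_s: 6.5
eef_pos: [0.5301, -0.1502, 0.0104]
eef_rot: [0.0, 0.969, -0.247, 0.0]
wrist_force: [0.2, -0.4, 0.1]
opening: 0.002
grasp_force: 0.0
```

Call:
{"name": "move_arm", "arguments": {
  "plan": [0.04, -0.02, 0, 0, 0, 0, 0.08, -0.03, 0, 0, 0, 0, 0.12, -0.05, 0, 0, 0, 0]
}}

```text
time_s: 6.88
eef_pos: [0.5359, -0.1526, 0.0103]
eef_rot: [-0.0, 0.969, -0.247, -0.0]
wrist_force: [-1.3, 0.4, 0.4]
opening: 0.002
grasp_force: 0.4
```

Call:
{"name": "move_arm", "arguments": {
  "plan": [0.04, -0.02, 0, 0, 0, 0, 0.08, -0.03, 0, 0, 0, 0, 0.12, -0.05, 0, 0, 0, 0]
}}

```text
time_s: 7.25
eef_pos: [0.5419, -0.1551, 0.0103]
eef_rot: [-0.0, 0.969, -0.247, -0.0]
wrist_force: [-0.5, -0.5, 0.6]
opening: -0.002
grasp_force: 0.5
```

Call:
{"name": "move_arm", "arguments": {
  "plan": [0.04, -0.02, 0, 0, 0, 0, 0.08, -0.03, 0, 0, 0, 0]
}}

```text
time_s: 7.5
eef_pos: [0.546, -0.1567, 0.0103]
eef_rot: [0.0, 0.969, -0.247, 0.0]
wrist_force: [-1.5, 0.6, 0.7]
opening: -0.004
grasp_force: 0.4
```

Call:
{"name": "move_arm", "arguments": {
  "plan": [0.04, -0.02, 0, 0, 0, 0, 0.08, -0.03, 0, 0, 0, 0]
}}

```text
time_s: 7.75
eef_pos: [0.5495, -0.1579, 0.0102]
eef_rot: [-0.0, 0.969, -0.247, -0.001]
wrist_force: [-3.7, 1.8, 3.6]
opening: 0.003
grasp_force: 2.1
```

Call:
{"name": "move_arm", "arguments": {
  "plan": [0.02, -0.01, 0, 0, 0, 0, 0.03, -0.01, 0, 0, 0, 0, 0.03, -0.01, 0, 0, 0, 0]
}}

```text
time_s: 8.12
eef_pos: [0.5505, -0.1581, 0.0101]
eef_rot: [-0.0, 0.969, -0.247, -0.001]
wrist_force: [-5.6, 2.5, 4.4]
opening: -0.002
grasp_force: 2.6
```

Call:
{"name": "move_arm", "arguments": {
  "plan": [0.02, -0.01, 0, 0, 0, 0, 0.03, -0.01, 0, 0, 0, 0, 0.03, -0.01, 0, 0, 0, 0]
}}

```text
time_s: 8.5
eef_pos: [0.5515, -0.1583, 0.01]
eef_rot: [-0.0, 0.969, -0.247, -0.002]
wrist_force: [-5.7, 2.1, 4.5]
opening: -0.002
grasp_force: 3.6
```

Run:
```python
from h import *
c=shot("side","s3"); w=shot("wrist","w3")
for k in blobs(c,(95,100,60),(130,255,255),8): print(k[:,0].mean(0).round(1),ray(c,k[:,0].mean(0),.07).round(4))
a=cv2.imread("pics/s3.png")[165:285,270:430]; b=cv2.imread("pics/w3.png")
cv2.imwrite("pics/v3.png",np.hstack([cv2.resize(b,(400,300)),cv2.resize(a,(400,300),interpolation=cv2.INTER_CUBIC)]))
print(ctrl.get_obs()["wrist_force"])
```

```text
[315.  171.8] [[ 0.7398 -0.4518  0.07  ]]
[322.  218.2] [[ 0.6145 -0.2034  0.07  ]]
[-6.94677718  3.0886651   5.16769593]
```

View pics/v3.png

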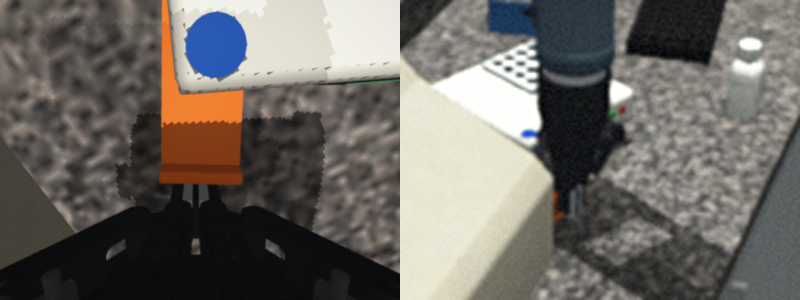

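Left panel: the wedge lies under the heater corner, the dot is at (217,45) in the panel, and the tab is flush with the fingers. The side view puts the dot at (0.6145,−0.2034), so the heater has moved under about 2 mm. Next I'll back off and move over the dot.

Call:
{"name": "move_arm", "arguments": {
  "plan": [-0.15, 0.06, 0, 0, 0, 0, -0.4, 0.15, 0, 0, 0, 0, -0.4, 0.15, 1.0, 0, 0, 0, -0.4, 0.15, 2.0, 0, 0, 0, 0.4, -0.35, 2.0, 0, 0, 0, 1.25, -0.88, 2.0, 0, 0, 0, 1.25, -0.88, 1.6, 0, 0, 0, 1.25, -0.88, 1.4, 0, 0, 0, 1.25, -0.88, 1.4, 0, 0, 0]
}}

```text
time_s: 9.72
eef_pos: [0.613, -0.2016, 0.0782]
eef_rot: [-0.001, 0.969, -0.247, -0.002]
wrist_force: [0.6, 0.5, -0.0]
opening: 0.002
grasp_force: 0.0
```

Call:
{"name": "move_arm", "arguments": {
  "plan": [0, 0, -0.05, 0, 0, 0, 0, 0, -0.1, 0, 0, 0, 0, 0, -0.15, 0, 0, 0, 0, 0, -0.18, 0, 0, 0, 0, 0, -0.2, 0, 0, 0]
}}

```text
time_s: 10.35
eef_pos: [0.6153, -0.2031, 0.0702]
eef_rot: [-0.0, 0.969, -0.247, -0.0]
wrist_force: [0.0, 0.5, 0.4]
opening: -0.005
grasp_force: 0.0
```

Call:
{"name": "move_arm", "arguments": {
  "plan": [0, 0, -0.02, 0, 0, 0, 0, 0, -0.04, 0, 0, 0, 0, 0, -0.04, 0, 0, 0]
}}

```text
time_s: 10.72
eef_pos: [0.6154, -0.203, 0.0696]
eef_rot: [0.0, 0.969, -0.247, -0.0]
wrist_force: [-3.3, 2.8, 8.3]
opening: -0.001
grasp_force: 4.3
```

Call:
{"name": "move_arm", "arguments": {
  "plan": [0, 0, -0.02, 0, 0, 0, 0, 0, -0.02, 0, 0, 0, 0, 0, -0.02, 0, 0, 0, 0, 0, -0.02, 0, 0, 0, 0, 0, -0.02, 0, 0, 0, 0, 0, -0.02, 0, 0, 0, 0, 0, -0.02, 0, 0, 0, 0, 0, -0.02, 0, 0, 0, 0, 0, -0.02, 0, 0, 0]
}}

```text
time_s: 11.85
eef_pos: [0.6155, -0.203, 0.0695]
eef_rot: [0.0, 0.969, -0.247, 0.0]
wrist_force: [-6.5, 2.8, 13.9]
opening: 0.002
grasp_force: 7.0
```

The press reads 14 N, and the top gave only 0.1 mm under the last 6 N, so it no longer rocks. Lifting off.

Call:
{"name": "move_arm", "arguments": {
  "plan": [0, 0, 0.1, 0, 0, 0, 0, 0, 0.8, 0, 0, 0, 0, 0, 1.8, 0, 0, 0, -0.8, 0.2, 2.6, 0, 0, 0, -1.8, 0.4, 3.2, 0, 0, 0, -2.4, 0.5, 3.6, 0, 0, 0, -2.4, 0.5, 3.6, 0, 0, 0, -2.4, 0.5, 3.6, 0, 0, 0]
}}

```text
time_s: 12.85
eef_pos: [0.4957, -0.1782, 0.2471]
eef_rot: [0.0, 0.969, -0.247, 0.0]
wrist_force: [0.7, -0.0, -0.4]
opening: -0.002
grasp_force: 0.0
```

Run:
```python
from h import *
w=shot("wrist","w4"); c=shot("side"); o=ctrl.get_obs(); print(o["time_s"],o["eef_pos"],o["wrist_force"])
for n,cc in(("w",w),("s",c)):
    for nm,lo,hi,z in(("or",(5,150,40),(20,255,255),.03),("bl",(100,120,60),(130,255,255),.07)):
        for k in blobs(cc,lo,hi,20):
            ap=cv2.approxPolyDP(k,4,True)[:,0]; print(n,nm,cv2.contourArea(k),ray(cc,k[:,0].mean(0),z)[0].round(4),ap.tolist(),ray(cc,ap,z)[:,:2].round(4).tolist())
```

```text
12.95 [ 0.49559825 -0.17805026  0.24630145] [-0.41898646  0.23607288  0.299078  ]
w or 3082.0 [ 0.592  -0.1818  0.03  ] [[246, 62], [244, 150], [293, 151], [296, 91], [254, 93]] [[0.6364, -0.188], [0.5727, -0.1471], [0.5501, -0.1867], [0.5945, -0.2149], [0.6111, -0.181]]
w or 327.5 [0.459 0.047 0.03 ] [[149, 325], [134, 333], [137, 344], [145, 346], [153, 338]] [[0.4666, 0.0353], [0.4665, 0.0547], [0.4542, 0.0597], [0.4481, 0.0535], [0.4519, 0.0404]]
w bl 465.0 [ 0.6178 -0.2019  0.07  ] [[263, 53], [253, 69], [268, 79], [276, 62]] [[0.6265, -0.2054], [0.6204, -0.1927], [0.6084, -0.1993], [0.6161, -0.211]]
s or 116.0 [ 0.5568 -0.16    0.03  ] [[332, 236], [334, 251], [342, 239]] [[0.5791, -0.1893], [0.5487, -0.1257], [0.5491, -0.1862]]
s or 49.0 [0.4606 0.0368 0.03  ] [[342, 293], [341, 300], [346, 301], [348, 295]] [[0.4702, 0.0253], [0.4636, 0.0495], [0.4518, 0.0484], [0.4548, 0.0266]]
s bl 276.0 [ 0.7297 -0.4692  0.07  ] [[333, 159], [327, 168], [306, 165], [306, 176], [328, 178]] [[0.7217, -0.5608], [0.7152, -0.4914], [0.7853, -0.4848], [0.7544, -0.4142], [0.6867, -0.4286]]
```

View pics/w4.png

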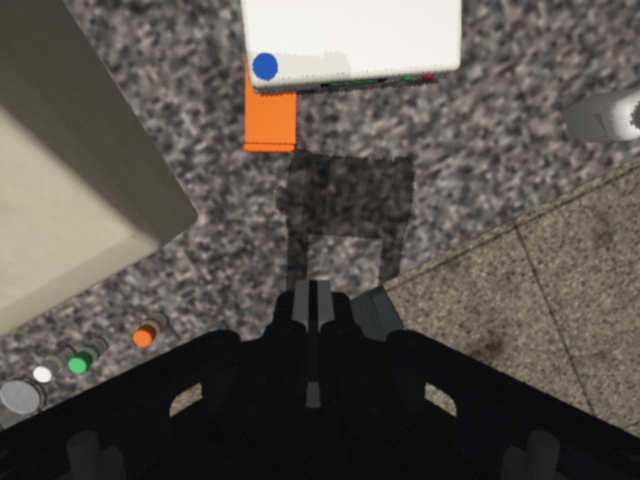

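The wrist view shows the dot at (265,66), which maps to (0.6178,−0.2019), unchanged. The wedge lies flat, tab at (245–295,150), with its tip about 37 mm past the foot and 2 mm off sideways. The vials, beaker and bottle are in place and the arm is clear.

```bash
python3 -c "
from h import *
print(ctrl.hand_in())"
```

```text
the job is handed in; nothing more can be done
None
```

The wedge is snug under the short foot, its thin edge about 37 mm past the foot's middle. A 14 N press on the blue dot showed no rocking, the other things looked undisturbed, the arm is clear, and the job is handed in (no verdict was returned).

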